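Line up the orange inks by shade

TASK

Get the four inks of the orange family ready for the print run: stand them upright on the ledge's four round pads, one pot centred on each pad, in order of shade from the palest at the white block to the darkest at the black block. Never tip a pot over, leave the green pot where it stands, and let go of everything at the end.

Things in the scene. Friction and masses are not known exactly. Their poses are not given: they have to be found in the camera images.
- pot_pale: Loose closed round ink pot, straight-sided, 56 mm diameter, 82 mm high, 0.18 to 0.35 kg, upright on the table before the ledge. Side wall and a disc on the lid in the ink's colour, with a white lid band (top 16 mm, flush with the side). Ink: pale cream-peach (the lightest). At least 95 mm between pot centres. Origin: centre of its underside, z up.
- pot_light: Loose closed round ink pot, straight-sided, 56 mm diameter, 82 mm high, 0.18 to 0.35 kg, upright on the table before the ledge. Side wall and a disc on the lid in the ink's colour, with a white lid band (top 16 mm, flush with the side). Ink: light, bright orange (second lightest). At least 95 mm between pot centres. Origin: centre of its underside, z up.
- pot_deep: Loose closed round ink pot, straight-sided, 56 mm diameter, 82 mm high, 0.18 to 0.35 kg, upright on the table before the ledge. Side wall and a disc on the lid in the ink's colour, with a white lid band (top 16 mm, flush with the side). Ink: deep red-orange (second darkest). At least 95 mm between pot centres. Origin: centre of its underside, z up.
- pot_dark: Loose closed round ink pot, straight-sided, 56 mm diameter, 82 mm high, 0.18 to 0.35 kg, upright on the table before the ledge. Side wall and a disc on the lid in the ink's colour, with a white lid band (top 16 mm, flush with the side). Ink: very dark brown (the darkest). At least 95 mm between pot centres. Origin: centre of its underside, z up.
- mark_1: Fixed black rubber pad with a blue ring, 72 mm diameter, 4 mm thick, the leftmost (+y end of the row, as the robot looks at it) of four alike in a straight row 90 mm apart on a fixed wooden ledge (90 x 420 mm, 20 mm high). Origin: centre of the pad's underside, 20 mm above the table; a pot stands 4 mm above it. x points across the row, away from the robot, y along the row towards mark_1, z up.
- mark_2: Fixed black rubber pad with a blue ring, 72 mm diameter, 4 mm thick, the second from the left of four alike in a straight row 90 mm apart on a fixed wooden ledge (90 x 420 mm, 20 mm high). Origin: centre of the pad's underside, 20 mm above the table; a pot stands 4 mm above it. x points across the row, away from the robot, y along the row towards mark_1, z up.
- mark_3: Fixed black rubber pad with a blue ring, 72 mm diameter, 4 mm thick, the third from the left of four alike in a straight row 90 mm apart on a fixed wooden ledge (90 x 420 mm, 20 mm high). Origin: centre of the pad's underside, 20 mm above the table; a pot stands 4 mm above it. x points across the row, away from the robot, y along the row towards mark_1, z up.
- mark_4: Fixed black rubber pad with a blue ring, 72 mm diameter, 4 mm thick, the rightmost (-y end of the row) of four alike in a straight row 90 mm apart on a fixed wooden ledge (90 x 420 mm, 20 mm high). Origin: centre of the pad's underside, 20 mm above the table; a pot stands 4 mm above it. x points across the row, away from the robot, y along the row towards mark_1, z up.
- white_stop: Fixed white block 80 x 18 x 45 mm on the ledge at one end of the row (top 65 mm above the table), 55 mm beyond the centre of the end pad: beside mark_1 or mark_4. It shows the end for the lightest ink; a like black block stands at the other end. Origin: centre of its underside, 20 mm above the table.
- pot_green: Bystander: a closed ink pot of the same size and make, green, standing among the others; to be left where it is. Origin: centre of its underside. (A tape roll, 76 mm diameter, 24 mm high, also lies among the pots; taller things, up to 210 mm, stand only farther than 0.38 m to the robot's left or right.)
Mind the look-alikes: they are no part of the job. Leave any purple look-alike of the pot_dark alone. What is shaped like the pot_pale but purple is not meant.

How it is judged:
By the outcome, as a careful person would: the job done as asked, in the order asked, and still so for the second after the job is handed in, with the robot touching nothing.
It also fails if it takes over 104 s, if anything falls off the work surface, if the arm or the gripper's body presses on something with over 40 N, if the wrist force passes 120 N, or if a joint passes its speed limit or range.

ROBOT

A 6-joint arm with a two-finger parallel gripper is mounted at the origin on the work surface. World frame = base frame: x ahead of the robot, y to its left, z up, the work surface at z = 0. Lengths are in mm, angles in degrees, forces in N, time in s.
With the tool pointing down it reaches from about 300 to 850 mm from the base axis. Payload 4.2 kg.
Tool frame: the origin (TCP) lies midway between the tips of the shut fingers; the grasp point (between the pads) lies 19 mm behind it (pinch_z is the distance from the TCP to the grasp point, in mm); z points along the fingers, y is the line along which they close (so a half turn about z gives the same grasp; the last joint's range is limited). The gripper opens to 91 mm and grips with 3 to 60 N. Pads are 32 mm wide; open, the fingers measure 118 mm over their backs; the gripper's body (76 mm by 178 mm) begins 60 mm behind the grasp point.
Start: joints at [72.594, 18.312, 89.639, -0, 72.044, -1.146], TCP at [161.005, 552.015, 213.976] pointing down, gripper open.
Joint ranges: [-177.97, 177.97], [-48.28, 115.42], [12.27, 149.76], [-77.06, 257.06], [2.81, 150.46], [-146.56, 146.56]. Speed limits (degrees/s): [147.25, 147.25, 180, 180, 180, 180].

INTERFACE

Orientations are given as [roll, pitch, yaw] about the fixed x, y, z axes, in that order (R = Rz(yaw) Ry(pitch) Rx(roll)).
In Python, from workcell import * gives the robot as it stands.
- The arm moves only by the tool step_arm, never from a script. Its argument "steps" is a list of rows, each a list of 7 numbers: the turn, a rotation vector about the tool's x, y, z in degrees, then the shift along the tool's x, y, z in mm, then the opening, from 0 (shut) to 1 (fully open). In form: [[rx, ry, rz, x, y, z, hand], ...]. A call has exactly 8 rows; each row shifts and turns the commanded pose from where the row before left it, along the tool's axes as they then stand; what a row does not reach is not made up. A row lasts 1/8 s, in which the tool goes at most 62.5 mm and 10.7 degrees, less where a joint would pass 70% of its speed; a pose out of reach is approached as far as the arm can. A call is refused whole if a number of a shift passes 62.5 or a number of a turn 10.7, either way. A call with a gripper value outside its range is refused whole. The fingers move at their own pace and stop on an object; "force" is the grip in N (left out, the last holds). Time passes only in rows, so rows that do not move let the fingers close, or fill a call up. It gives the time, the measured TCP pose, the force, the opening and the grip force at its end, in the units of the state.
- state(): the state, without advancing time (a new reading comes with each control period).
- grab_frame(name): name is "scene" or "top"; returns a dict with "image" (420x560x3 uint8, blue, green, red), "fovy" (degrees; the focal length in pixels is half the picture's height over the tangent of half this angle, whatever the lens; pixels are square), "cx", "cy" (the principal point, pixels), "origin" and "rotation" of the camera in the world. Camera axes: x right, y down, z forward; pixel columns grow to the right and rows downward; lengths in mm; the calibration is good to about 2 mm. A picture is of the moment at which its call begins. There is no depth.
- job_done(): hands the job in; it is judged then, once.
The state is a dict: "time_s": time; "qpos": joint angles; "qvel": joint speeds; "effort": joint torques, N m; "ee_pos": TCP position; "ee_rot": TCP orientation; "force": force on the tool from outside, world axes, zero at the start; "torque": the same for the moment, N m; "gripper_width": finger opening in mm; "gripper_force": force on a finger pad.
Only numpy, scipy, OpenCV 4.12 (cv2) and the standard library are available. Lean on these libraries where they do the work, as an engineer would, in place of code of your own. Each camera call takes 0.05 s, during which the arm holds its last target. There are 200 camera calls.

## Working session

There is one attempt and no reset: what is moved stays moved. The work goes in short steps, Python scripts to look and compute and a tool call to move; the robot and the scene stay as the last step left them, time stands still between calls to the robot, and variables do not carry over. Pictures are saved under pics/ and viewed, at most 14 in all, crops included, and the job is handed in when it is done.

Besides the shell and the picture viewer there is one more tool, called by a JSON object that holds its "op" and its "data". step_arm: Moves the arm, as the interface text tells. Its arguments: {"type":"object","properties":{"steps":{"type":"array","items":{"type":"array","items":{"type":"number"}}},"force":{"type":"number"}},"required":["steps"]}

```bash
mkdir -p pics
python3 - <<'E'
from workcell import *
import cv2
for n in ["top","scene"]:
    f=grab_frame(n); cv2.imwrite(f"pics/{n}0.png",f["image"]); print(n,f["fovy"],f["cx"],f["cy"],f["origin"],f["rotation"])
s=state(); print(s)
E
```

```text
top 52.055332585169346 278.74862285395164 203.0709577198864 [ 3.07112594e+02 -7.84078071e-02  1.24640535e+03] [-170.3198916     0.53453304  -88.31905775]
scene 56.90695279197425 275.9100087770598 205.6753081291242 [1182.6562471   -79.98645589  794.63354123] [-137.60457792    0.66961156   81.04701837]
{'time_s': 0.1, 'qpos': array([ 7.25923320e+01,  1.83498520e+01,  8.96991768e+01, -1.78107375e-03,
        7.20434013e+01, -1.14465839e+00]), 'qvel': array([-0.13828184,  0.00520078, -0.10639625,  0.04352438, -0.04243276,
        0.01426096]), 'effort': array([-4.43931731e-04, -4.13334274e+01, -2.32507700e+01,  7.28594558e-02,
        4.22642170e-02, -5.61926527e-05]), 'ee_pos': array([160.89065912, 551.56873192, 213.18718364]), 'ee_rot': array([-1.79907555e+02, -1.53357921e-04,  1.63737541e+02]), 'force': array([0.56060815, 0.4492072 , 0.54727549]), 'torque': array([ 0.03877349, -0.0457739 ,  0.0414133 ]), 'gripper_force': 0.0, 'gripper_width': 91.15144764928277}
```

View pics/top0.png

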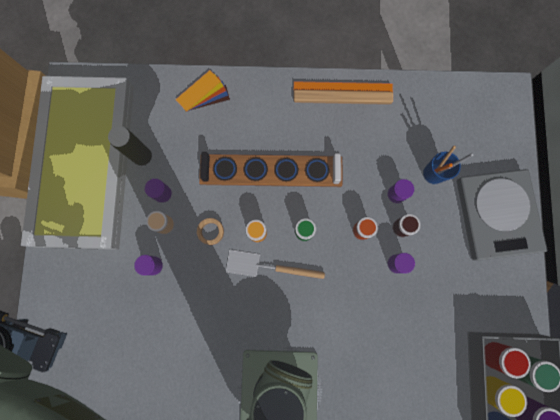

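View pics/scene0.png

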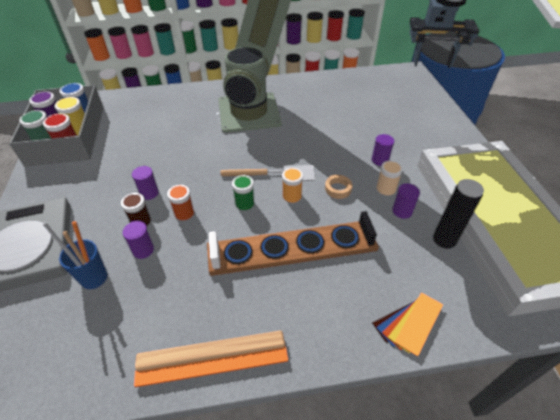

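```bash
cat > h.py <<'E'
import numpy as np, cv2
from workcell import *
from scipy.spatial.transform import Rotation as R
def ray(f,u,v):
    F=f["image"].shape[0]/2/np.tan(np.radians(f["fovy"]/2))
    d=np.array([(u-f["cx"])/F,(v-f["cy"])/F,1.])
    r=np.asarray(f["rotation"],float)
    M=r if r.shape==(3,3) else R.from_euler("xyz",r,degrees=True).as_matrix()
    return np.asarray(f["origin"],float),M@d
def onz(f,u,v,z):
    o,d=ray(f,u,v); return o+d*(z-o[2])/d[2]
def proj(f,p):
    F=f["image"].shape[0]/2/np.tan(np.radians(f["fovy"]/2))
    q=R.from_euler("xyz",f["rotation"],degrees=True).as_matrix().T@(np.asarray(p,float)-f["origin"])
    return f["cx"]+F*q[0]/q[2], f["cy"]+F*q[1]/q[2]
def near(f,mask,p,r):
    """centroid,area of mask blob nearest pixel p within r"""
    n,l,s,c=cv2.connectedComponentsWithStats(mask.astype(np.uint8))
    k=[(np.hypot(*(c[i]-p)),i) for i in range(1,n) if s[i,4]>8]
    k=[x for x in k if x[0]<r]
    return [(c[i].round(1),s[i].tolist()) for _,i in sorted(k)]
E
python3 - <<'E'
from h import *
f=grab_frame("top"); g=grab_frame("scene"); print(f.keys())
a=cv2.resize(f["image"][150:280,130:430],None,fx=2.6,fy=2.6,interpolation=cv2.INTER_CUBIC)
b=cv2.resize(g["image"][130:280,100:440],None,fx=2.35,fy=2.35,interpolation=cv2.INTER_CUBIC)
cv2.imwrite("pics/topc.png",a);cv2.imwrite("pics/scenec.png",b)
hsv=cv2.cvtColor(f["image"],cv2.COLOR_BGR2HSV)
for n,p,w in [("pale",(157,221),20),("light",(256,230),16),("green",(305,229),16),("deep",(367,227),16),("dark",(410,225),16)]:
    u,v=p; print(n,hsv[v,u]); 
for u,z in [((225,169),24),((256,169),24),((286,169),24),((317,169),24),((157,221),82),((256,230),82),((367,227),82),((410,225),82)]:
    print(onz(f,*u,z).round())
print(hsv[165:174,210:240,0].tolist()[4], hsv[169,210:240,1].tolist(),hsv[169,210:240,2].tolist())
E
```

```text
dict_keys(['image', 'fovy', 'cx', 'cy', 'origin', 'rotation'])
pale [ 15  79 126]
light [ 18 184 184]
green [ 68 152 104]
deep [  9 187 151]
dark [179  98  65]
[612. 178.  24.]
[614.  87.  24.]
[617.  -1.  24.]
[619. -91.  24.]
[446. 348.  82.]
[429.  76.  82.]
[ 446. -225.   82.]
[ 455. -341.   82.]
[13, 14, 13, 9, 112, 108, 111, 0, 8, 10, 140, 15, 0, 30, 15, 0, 165, 30, 30, 30, 15, 10, 165, 111, 110, 110, 0, 13, 13, 13] [136, 140, 130, 71, 107, 153, 103, 5, 21, 16, 16, 11, 6, 11, 10, 16, 11, 5, 11, 5, 10, 16, 11, 109, 150, 96, 34, 138, 140, 140] [135, 133, 110, 68, 76, 117, 79, 48, 48, 48, 47, 48, 46, 47, 49, 49, 46, 50, 47, 48, 51, 49, 47, 84, 109, 74, 53, 118, 129, 126]
```

View pics/topc.png

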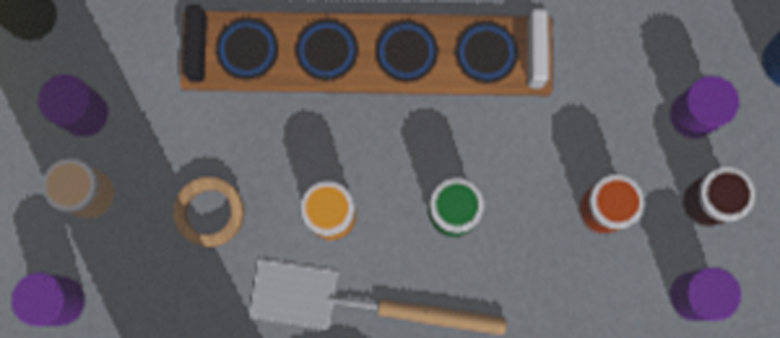

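View pics/scenec.png

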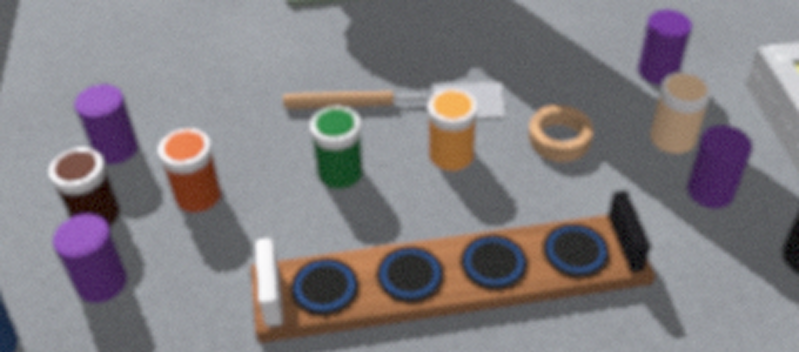

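```bash
cat >> h.py <<'E'
def disc(f,p,tol=32,r=9):
    im=cv2.GaussianBlur(cv2.cvtColor(f["image"],cv2.COLOR_BGR2LAB),(0,0),.6).astype(float)
    u,v=map(int,np.round(p)); c=np.median(im[v-2:v+3,u-3:u+4].reshape(-1,3),0)
    m=(np.abs(im-c)*[.6,1,1]).sum(2)<tol
    yy,xx=np.mgrid[:m.shape[0],:m.shape[1]]; m&=np.hypot(xx-u,yy-v)<r+5
    n,l,s,cc=cv2.connectedComponentsWithStats(m.astype(np.uint8),connectivity=4)
    i=l[v,u]; return cc[i],s[i]
E
python3 - <<'E'
from h import *
f=grab_frame("top"); g=grab_frame("scene")
# scale crop pixels
T={"pale":(70,185),"light":(327,209),"green":(457,205),"deep":(618,201),"dark":(728,193),"purA":(714,101),"purB":(715,293),"purC":(65,100),"purD":(38,300)}
S={"pale":(684,91),"light":(453,106),"green":(336,126),"deep":(186,146),"dark":(77,166)}
for n in T:
    p=(130+T[n][0]/2.6,150+T[n][1]/2.6)
    if n in S:
      for tol in (18,26):
        c,s=disc(f,p,tol); q=(100+S[n][0]/2.35,130+S[n][1]/2.35); d,t=disc(g,q,tol)
        print(n,tol,c.round(1),s[2:],onz(f,*c,82).round(1),"|",d.round(1),t[2:],onz(g,*d,82).round(1))
    else: print(n,onz(f,*p,82).round())
def marks(f,box,z):
    h=cv2.cvtColor(f["image"],cv2.COLOR_BGR2HSV); m=((h[...,0]>98)&(h[...,0]<125)&(h[...,1]>75)).astype(np.uint8)
    x0,y0,x1,y1=box; k=np.zeros_like(m);k[y0:y1,x0:x1]=m[y0:y1,x0:x1]
    k=cv2.morphologyEx(k,cv2.MORPH_CLOSE,np.ones((3,3),np.uint8))
    for c in cv2.findContours(k,cv2.RETR_EXTERNAL,cv2.CHAIN_APPROX_NONE)[0]:
        if len(c)>20:
            e=cv2.fitEllipse(c); print(np.round(e[0],1),np.round(e[1],1),onz(f,*e[0],z).round(1))
marks(f,(200,145,345,195),24); marks(g,(205,210,380,275),24)
E
```

```text
pale 18 [155.8 220.5] [ 17  18 247] [447.8 351.5  82. ] | [391.6 166.8] [ 18  12 158] [449.3 346.4  82. ]
pale 26 [157.3 221.7] [ 27  22 400] [444.5 346.9  82. ] | [390.5 171.5] [ 22  23 340] [466.9 337.   82. ]
light 18 [255.3 229.3] [ 15  15 175] [431.1  78.2  82. ] | [292.2 174. ] [ 14   9 104] [432.1  74.1  82. ]
light 26 [255.4 229.4] [ 16  16 189] [430.9  78.   82. ] | [292.3 174.3] [ 15  10 114] [433.1  74.2  82. ]
green 18 [305.4 228.3] [ 14  15 168] [437.9 -58.   82. ] | [242.1 181.9] [14  9 98] [439.8 -61.9  82. ]
green 26 [305.3 228.2] [ 15  15 176] [438.  -57.7  82. ] | [242.3 181.8] [ 14  10 111] [439.4 -61.3  82. ]
deep 18 [367.2 226.8] [ 15  15 171] [ 446.5 -225.5   82. ] | [178.  191.7] [ 15  10 109] [ 448.1 -229.    82. ]
deep 26 [367.2 226.9] [ 15  15 177] [ 446.4 -225.4   82. ] | [178.  191.6] [ 15  10 118] [ 447.8 -229.1   82. ]
dark 18 [409.9 223.9] [ 15  15 171] [ 457.8 -341.3   82. ] | [131.6 200.3] [ 14  10 111] [ 459.6 -345.1   82. ]
dark 26 [409.9 223.9] [ 15  15 182] [ 457.8 -341.3   82. ] | [131.7 200.2] [ 15  10 120] [ 459.4 -344.9   82. ]
purA [ 555. -329.   82.]
purB [ 353. -326.   82.]
purC [537. 361.  82.]
purD [325. 372.  82.]
[316.9 169.7] [20.  20.6] [617.2 -90.9  24. ]
[286.  169.2] [20.1 20.5] [616.2  -0.7  24. ]
[255.2 168.7] [19.8 20.7] [615.2  89.4  24. ]
[224.5 168.2] [20.  20.9] [614.2 179.2  24. ]
[237.6 251.5] [20.5 25.5] [619.8 -94.9  24. ]
[274.2 246.2] [20.1 24.7] [618.7  -4.6  24. ]
[309.9 241.1] [19.6 24.6] [617.8  85.3  24. ]
[344.8 236.1] [18.6 24.8] [616.8 174.9  24. ]
```

Top view: white block at the right (338,168), so pale goes to mark_4, then light to mark_3, deep to mark_2 and dark to mark_1, by the black block (205,166).

Candidates (top-view pixels):
- **Wanted pots:** pale (156,220), light (255,229), deep (367,227), dark (410,224). Each has a white lid band, confirmed in the crop.
- **Left alone:** green (305,228), the purple look-alikes (158,188), (145,265), (405,189), (405,263) and the tape roll (210,231).

The two views agree to within about 4 mm at z=82 and z=24, so I use their mean.

{"op": "step_arm", "data": {"steps": [[0, 0, -8.1, 0, 0, 0, 1], [0, 0, -8.1, 0, 0, 0, 1], [0, 0, 0, -48, -34, 13, 1], [0, 0, 0, -48, -34, 13, 1], [0, 0, 0, -48, -34, 13, 1], [0, 0, 0, -48, -34, 13, 1], [0, 0, 0, -48, -34, 13, 1], [0, 0, 0, -48, -34, 13, 1]], "force": 25}}

```text
time_s: 1.3
ee_pos: [450.3, 346.5, 135.7]
ee_rot: [180.0, 0.0, 179.9]
force: [0.4, 0.6, 0.4]
gripper_width: 91.3
gripper_force: 0.0
```

{"op": "step_arm", "data": {"steps": [[0, 0, 0, 0, 0, 0, 1], [0, 0, 0, 0, 0, 31, 1], [0, 0, 0, 0, 0, 31, 1], [0, 0, 0, 0, 0, 29, 1], [0, 0, 0, 0, 0, 0, 0], [0, 0, 0, 0, 0, 0, 0], [0, 0, 0, 0, 0, 0, 0], [0, 0, 0, 0, 0, 0, 0]]}}

```text
time_s: 2.3
ee_pos: [449.4, 348.4, 46.1]
ee_rot: [179.9, 0.1, 179.9]
force: [0.3, 1.0, 3.5]
gripper_width: 55.4
gripper_force: 25.0
```

{"op": "step_arm", "data": {"steps": [[0, 0, 0, 0, 0, -30, 0], [0, 0, 0, 0, 0, -50, 0], [0, 0, 0, -10, -25, -45, 0], [0, 0, 0, -19, -50, 0, 0], [0, 0, 0, -19, -50, 0, 0], [0, 0, 0, -19, -50, 0, 0], [0, 0, 0, -19, -50, 0, 0], [0, 0, 0, -19, -50, 0, 0]], "force": 35}}

```text
time_s: 3.3
ee_pos: [553.7, 70.9, 170.2]
ee_rot: [180.0, 0.0, 179.9]
force: [0.8, 0.8, -1.9]
gripper_width: 55.3
gripper_force: 35.0
```

{"op": "step_arm", "data": {"steps": [[0, 0, 0, -19, -50, 0, 0], [0, 0, 0, -19, -50, 0, 0], [0, 0, 0, -19, -50, 0, 0], [0, 0, 0, -8, -16, 0, 0], [0, 0, 0, 0, 0, 40, 0], [0, 0, 0, 0, 0, 35, 0], [0, 0, 0, 0, 0, 10, 0], [0, 0, 0, 0, 0, 0, 0]]}}

```text
time_s: 4.3
ee_pos: [618.3, -93.0, 85.0]
ee_rot: [180.0, -0.0, 180.0]
force: [-0.1, -0.5, -1.5]
gripper_width: 55.7
gripper_force: 35.0
```

{"op": "step_arm", "data": {"steps": [[0, 0, 0, 0, 0, 8, 0], [0, 0, 0, 0, 0, 5, 0], [0, 0, 0, 0, 0, 2, 0], [0, 0, 0, 0, 0, 0, 0], [0, 0, 0, 0, 0, 0, 0.78], [0, 0, 0, 0, 0, 0, 0.78], [0, 0, 0, 0, 0, 0, 0.78], [0, 0, 0, 0, 0, 0, 0.78]]}}

```text
time_s: 5.3
ee_pos: [618.4, -93.4, 70.0]
ee_rot: [180.0, 0.0, 179.9]
force: [0.7, 0.6, -0.3]
gripper_width: 71.4
gripper_force: 0.0
```

{"op": "step_arm", "data": {"steps": [[0, 0, 0, 0, 0, -30, 0.78], [0, 0, 0, 0, 0, -45, 0.78], [0, 0, 0, 37.4, 33.8, 0, 1], [0, 0, 0, 37.4, 33.8, 0, 1], [0, 0, 0, 37.4, 33.8, 0, 1], [0, 0, 0, 37.4, 33.8, 0, 1], [0, 0, 0, 37.4, 33.8, 0, 1], [0, 0, 0, 0, 0, 20, 1]]}}

```text
time_s: 6.3
ee_pos: [430.0, 77.4, 126.0]
ee_rot: [179.9, 0.1, -179.9]
force: [1.3, -0.3, -0.3]
gripper_width: 91.2
gripper_force: 0.0
```

Run:
```python
from h import *
f=grab_frame("top"); g=grab_frame("scene"); print(state()["ee_pos"])
for F,n in((f,"top"),(g,"scene")):
    u,v=map(int,proj(F,[618,-93,106])); print(n,u,v)
    a=F["image"][max(0,v-50):v+60,u-110:u+110]; cv2.imwrite(f"pics/p1{n}.png",cv2.resize(a,None,fx=3.3,fy=3.3,interpolation=cv2.INTER_CUBIC))
    for t in (14,18,22):
        c,s=disc(F,proj(F,[618,-93,106]),t); print(c.round(1),s[2:],onz(F,*c,106).round(1))
```

```text
[429.78883263  76.03554928 124.00919347]
top 319 162
[319.3 162.4] [ 16  16 201] [617.  -91.3 106. ]
[319.3 162.5] [ 17  16 215] [616.8 -91.1 106. ]
[319.1 162.1] [ 17  17 235] [617.8 -90.7 106. ]
scene 235 229
[234.5 229.6] [ 20  16 260] [617.8 -94.8 106. ]
[234.3 229.9] [ 22  17 300] [618.5 -95.3 106. ]
[234.1 230. ] [ 23  17 316] [618.7 -95.7 106. ]
```

View pics/p1top.png

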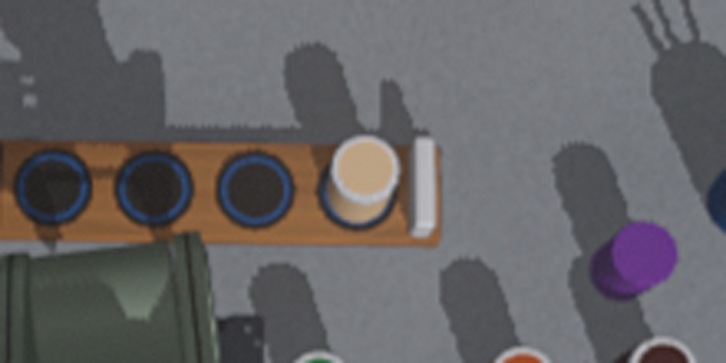

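The crop shows the pale pot upright on mark_4 by the white block, lid disc at top pixel (319.3,162.4). That puts it within 1 mm of the pad centre in the same view. Next is light.

{"op": "step_arm", "data": {"steps": [[0, 0, 0, 0, 0, 30, 1], [0, 0, 0, 0, 0, 30, 1], [0, 0, 0, 0, 0, 20, 1], [0, 0, 0, 0, 0, 0, 1], [0, 0, 0, 0, 0, 0, 0], [0, 0, 0, 0, 0, 0, 0], [0, 0, 0, 0, 0, 0, 0], [0, 0, 0, 0, 0, 0, 0]], "force": 35}}

```text
time_s: 7.4
ee_pos: [431.8, 75.8, 45.3]
ee_rot: [180.0, 0.0, 179.9]
force: [-0.2, -0.3, 2.3]
gripper_width: 55.7
gripper_force: 35.0
```

{"op": "step_arm", "data": {"steps": [[0, 0, 0, 0, 0, -30, 0], [0, 0, 0, 0, 0, -50, 0], [0, 0, 0, 0, 0, -30, 0], [0, 0, 0, -46.5, -19.7, 0, 0], [0, 0, 0, -46.5, -19.7, 0, 0], [0, 0, 0, -46.5, -19.7, 0, 0], [0, 0, 0, -46.5, -19.7, 0, 0], [0, 0, 0, 0, 0, 0, 0]]}}

```text
time_s: 8.4
ee_pos: [619.9, -4.7, 153.5]
ee_rot: [-180.0, 0.0, 179.8]
force: [-0.4, 0.2, -2.5]
gripper_width: 55.6
gripper_force: 35.0
```

{"op": "step_arm", "data": {"steps": [[0, 0, 0, 0, 0, 35, 0], [0, 0, 0, 0, 0, 30, 0], [0, 0, 0, 0, 0, 10, 0], [0, 0, 0, 0, 0, 8, 0], [0, 0, 0, 0, 0, 2, 0], [0, 0, 0, 0, 0, 0, 0], [0, 0, 0, 0, 0, 0, 0.76], [0, 0, 0, 0, 0, 0, 0.76]]}}

```text
time_s: 9.4
ee_pos: [618.1, -3.3, 70.9]
ee_rot: [180.0, 0.1, 179.9]
force: [-0.3, -0.3, -0.6]
gripper_width: 68.9
gripper_force: 0.0
```

{"op": "step_arm", "data": {"steps": [[0, 0, 0, 0, 0, -30, 0.76], [0, 0, 0, 0, 0, -50, 0.76], [0, 0, 0, 28.5, -37.4, 0, 1], [0, 0, 0, 28.5, -37.4, 0, 1], [0, 0, 0, 28.5, -37.4, 0, 1], [0, 0, 0, 28.5, -37.4, 0, 1], [0, 0, 0, 28.5, -37.4, 0, 1], [0, 0, 0, 28.5, -37.4, 0, 1]]}}

```text
time_s: 10.4
ee_pos: [445.5, -228.8, 150.6]
ee_rot: [-180.0, 0.1, 179.9]
force: [0.2, -0.3, 0.6]
gripper_width: 91.5
gripper_force: 0.0
```

Run:
```python
from h import *
f=grab_frame("top"); g=grab_frame("scene"); print(state()["ee_pos"],state()["qpos"])
for n,P in (("pale",[618,-93,106]),("light",[618,-3,106])):
  for F in (f,g):
    c,s=disc(F,proj(F,P),18); print(n,c.round(1),s[2:],onz(F,*c,106).round(1))
```

```text
[ 443.96624902 -230.1770847   150.54177003] [-2.86734387e+01  1.45811549e+01  1.04847326e+02 -8.38442483e-02
  6.05432140e+01 -1.18322012e+02]
pale [319.5 162.1] [ 17  17 231] [617.8 -91.8 106. ]
pale [233.2 230. ] [ 17  16 209] [618.4 -97.9 106. ]
light [286.3 161.5] [ 15  14 169] [617.1  -1.  106. ]
light [273.5 224.8] [ 16  13 172] [618.4  -4.8 106. ]
```

{"op": "step_arm", "data": {"steps": [[0, 0, 0, 0, 0, 40, 1], [0, 0, 0, 0, 0, 40, 1], [0, 0, 0, 0, 0, 25, 1], [0, 0, 0, 0, 0, 0, 1], [0, 0, 0, 0, 0, 0, 0], [0, 0, 0, 0, 0, 0, 0], [0, 0, 0, 0, 0, 0, 0], [0, 0, 0, 0, 0, 0, 0]]}}

```text
time_s: 11.5
ee_pos: [446.5, -227.7, 45.5]
ee_rot: [-180.0, 0.1, 179.9]
force: [0.1, -0.0, 2.2]
gripper_width: 55.5
gripper_force: 35.0
```

{"op": "step_arm", "data": {"steps": [[0, 0, 0, 0, 0, -35, 0], [0, 0, 0, 0, 0, -55, 0], [0, 0, 0, 0, 0, -60, 0], [0, 0, 0, -24.2, 44.9, 0, 0], [0, 0, 0, -24.2, 44.9, 0, 0], [0, 0, 0, -24.2, 44.9, 0, 0], [0, 0, 0, -24.2, 44.9, 0, 0], [0, 0, 0, -24.2, 44.9, 0, 0]]}}

```text
time_s: 12.5
ee_pos: [567.6, -1.6, 194.6]
ee_rot: [-180.0, -0.0, 179.9]
force: [0.9, -0.9, -2.2]
gripper_width: 55.6
gripper_force: 35.0
```

{"op": "step_arm", "data": {"steps": [[0, 0, 0, -24.2, 44.9, 0, 0], [0, 0, 0, -24.2, 44.9, 0, 0], [0, 0, 0, 0, 0, 0, 0], [0, 0, 0, 0, 0, 45, 0], [0, 0, 0, 0, 0, 45, 0], [0, 0, 0, 0, 0, 20, 0], [0, 0, 0, 0, 0, 5, 0], [0, 0, 0, 0, 0, 0, 0]]}}

```text
time_s: 13.5
ee_pos: [616.0, 86.1, 80.4]
ee_rot: [-180.0, 0.0, 179.9]
force: [1.4, -0.8, -3.1]
gripper_width: 55.4
gripper_force: 35.0
```

{"op": "step_arm", "data": {"steps": [[0, 0, 0, 0, 0, 8, 0], [0, 0, 0, 0, 0, 2, 0], [0, 0, 0, 0, 0, 0, 0], [0, 0, 0, 0, 0, 0, 0], [0, 0, 0, 0, 0, 0, 0.76], [0, 0, 0, 0, 0, 0, 0.76], [0, 0, 0, 0, 0, 0, 0.76], [0, 0, 0, 0, 0, -30, 0.76]]}}

```text
time_s: 14.5
ee_pos: [614.2, 86.4, 98.1]
ee_rot: [-180.0, -0.3, 179.9]
force: [0.3, -0.3, 0.3]
gripper_width: 69.1
gripper_force: 0.0
```

{"op": "step_arm", "data": {"steps": [[0, 0, 0, 0, 0, -50, 0.76], [0, 0, 0, 17.5, -47.8, 0, 0.76], [0, 0, 0, 17.5, -47.8, 0, 1], [0, 0, 0, 17.5, -47.8, 0, 1], [0, 0, 0, 17.5, -47.8, 0, 1], [0, 0, 0, 17.5, -47.8, 0, 1], [0, 0, 0, 17.5, -47.8, 0, 1], [0, 0, 0, 17.5, -47.8, 0, 1]]}}

```text
time_s: 15.5
ee_pos: [492.5, -249.3, 150.2]
ee_rot: [-180.0, 0.0, 179.9]
force: [0.4, 1.0, 0.5]
gripper_width: 91.4
gripper_force: 0.0
```

{"op": "step_arm", "data": {"steps": [[0, 0, 0, 17.5, -47.8, 0, 1], [0, 0, 0, 17.5, -47.8, 0, 1], [0, 0, 0, 0, 0, 0, 1], [0, 0, 0, 0, 0, 0, 1], [0, 0, 0, 0, 0, 40, 1], [0, 0, 0, 0, 0, 40, 1], [0, 0, 0, 0, 0, 25, 1], [0, 0, 0, 0, 0, 0, 1]]}}

```text
time_s: 16.5
ee_pos: [457.4, -341.0, 43.3]
ee_rot: [179.8, -0.2, -179.9]
force: [-0.5, -1.1, -0.0]
gripper_width: 91.3
gripper_force: 0.0
```

Run:
```python
from h import *
f=grab_frame("top"); g=grab_frame("scene"); s=state(); print(s["ee_pos"],s["qpos"].round(1))
for n,P in (("deep",[616.5,87.3,106]),("dark",[458.6,-343.1,82])):
  for F in (f,g):
    c,t=disc(F,proj(F,P),18); print(n,c.round(1),t[2:],onz(F,*c,P[2]).round(1))
```

```text
[ 458.96348366 -342.83070696   45.74398299] [ -37.9   27.   102.9    0.    50.1 -128. ]
deep [253.4 161.1] [ 14  15 171] [615.8  89.2 106. ]
deep [311.5 219.5] [ 16  12 155] [617.1  84.9 106. ]
dark [412.2 225.2] [ 27  27 479] [ 454.6 -347.3   82. ]
dark [131.6 199.8] [ 14  12 121] [ 457.8 -345.2   82. ]
```

{"op": "step_arm", "data": {"steps": [[0, 0, 0, 0, 0, 0, 0], [0, 0, 0, 0, 0, 0, 0], [0, 0, 0, 0, 0, 0, 0], [0, 0, 0, 0, 0, 0, 0], [0, 0, 0, 0, 0, -35, 0], [0, 0, 0, 0, 0, -55, 0], [0, 0, 0, 0, 0, -60, 0], [0, 0, 0, 0, 0, 0, 0]]}}

```text
time_s: 17.6
ee_pos: [460.2, -345.3, 199.9]
ee_rot: [-179.6, 0.5, 179.9]
force: [-1.3, -0.1, -1.6]
gripper_width: 55.5
gripper_force: 35.0
```

{"op": "step_arm", "data": {"steps": [[0, 0, 0, -15.7, 52, 0, 0], [0, 0, 0, -15.7, 52, 0, 0], [0, 0, 0, -15.7, 52, 0, 0], [0, 0, 0, -15.7, 52, 0, 0], [0, 0, 0, -15.7, 52, 0, 0], [0, 0, 0, -15.7, 52, 0, 0], [0, 0, 0, -15.7, 52, 0, 0], [0, 0, 0, -15.7, 52, 0, 0]]}}

```text
time_s: 18.6
ee_pos: [583.1, 74.0, 192.7]
ee_rot: [-180.0, -0.2, 179.9]
force: [0.5, -0.2, -2.5]
gripper_width: 55.4
gripper_force: 35.0
```

{"op": "step_arm", "data": {"steps": [[0, 0, 0, -15.7, 52, 0, 0], [0, 0, 0, -15.7, 52, 0, 0], [0, 0, 0, 0, 0, 0, 0], [0, 0, 0, 0, 0, 45, 0], [0, 0, 0, 0, 0, 45, 0], [0, 0, 0, 0, 0, 20, 0], [0, 0, 0, 0, 0, 0, 0], [0, 0, 0, 0, 0, 0, 0]]}}

```text
time_s: 19.6
ee_pos: [615.8, 176.0, 85.4]
ee_rot: [180.0, 0.0, 179.9]
force: [0.4, 0.2, -2.9]
gripper_width: 55.4
gripper_force: 35.0
```

{"op": "step_arm", "data": {"steps": [[0, 0, 0, 0, 0, 8, 0], [0, 0, 0, 0, 0, 5, 0], [0, 0, 0, 0, 0, 2, 0], [0, 0, 0, 0, 0, 0, 0], [0, 0, 0, 0, 0, 0, 0.76], [0, 0, 0, 0, 0, 0, 0.76], [0, 0, 0, 0, 0, 0, 0.76], [0, 0, 0, 0, 0, 0, 0.76]]}}

```text
time_s: 20.6
ee_pos: [615.6, 176.5, 70.2]
ee_rot: [180.0, 0.0, 179.9]
force: [0.3, -1.0, 0.2]
gripper_width: 69.4
gripper_force: 0.0
```

{"op": "step_arm", "data": {"steps": [[0, 0, 0, 0, 0, -30, 0.76], [0, 0, 0, 0, 0, -50, 0.76], [0, 0, 0, 40, 0, -30, 0.76], [0, 0, 0, 50, 0, 0, 0.76], [0, 0, 0, 50, 0, 0, 0.76], [0, 0, 0, 30, 0, 0, 0.76], [0, 0, 0, 0, 0, 0, 0.76], [0, 0, 0, 0, 0, 0, 0.76]]}}

```text
time_s: 21.6
ee_pos: [446.7, 176.8, 180.4]
ee_rot: [180.0, 0.1, 179.9]
force: [-0.4, -0.5, 0.0]
gripper_width: 69.2
gripper_force: 0.0
```

Run:
```python
from h import *
f=grab_frame("top"); g=grab_frame("scene"); s=state(); print(s["time_s"],s["ee_pos"])
for n,P in (("dark",[615.5,177,106]),("deep",[616.5,87.3,106]),("light",[617.5,-2.7,106]),("pale",[618.5,-93,106]),("green",[438.8,-60,82])):
  for F in (f,g):
    c,t=disc(F,proj(F,P),18); print(n,c.round(1),t[2:],onz(F,*c,P[2]).round(1))
cv2.imwrite("pics/end.png",g["image"])
```

```text
21.7 [446.80181944 176.75753613 179.98351862]
dark [220.6 160.4] [ 15  15 171] [615.3 178.9 106. ]
dark [349.1 214.6] [ 15  12 136] [617. 175. 106.]
deep [253.5 161.2] [ 14  14 159] [615.6  88.8 106. ]
deep [311.6 219.6] [ 16  12 147] [617.6  85.  106. ]
light [286.3 161.5] [ 15  14 169] [617.1  -1.  106. ]
light [273.6 224.9] [ 18  13 178] [618.5  -4.7 106. ]
pale [319.2 162.4] [ 17  16 216] [616.9 -91.  106. ]
pale [234.3 229.8] [ 22  17 291] [618.3 -95.2 106. ]
green [305.4 228.3] [ 14  15 168] [437.9 -57.9  82. ]
green [242.1 181.9] [13  9 92] [439.7 -61.9  82. ]
```

View pics/end.png

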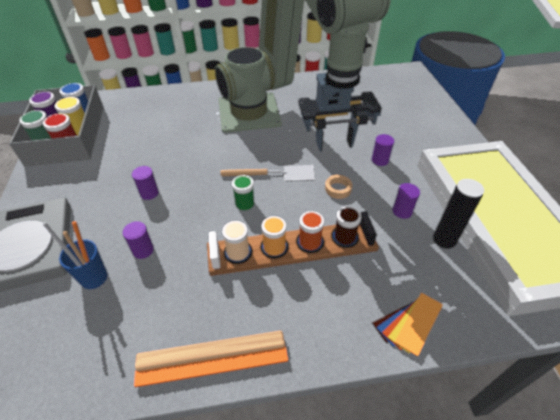

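The final view shows all four pots upright: pale (235,230) by the white block, then light (274,225), deep (311,220) and dark (349,215) by the black block. All are within about 1 mm of their pads. The green pot hasn't moved and the gripper is clear.

```bash
python3 -c "
from workcell import *
print(job_done())"
```

```text
the job is handed in; nothing more can be done
None
```

The job is handed in at about 22 s: pale, light, deep and dark stand upright in that order from the white block to the black block, each within about 1 mm of its pad centre, with the green pot unmoved and the gripper clear.

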